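# Press the wide label holder home in the sprung rail of the carving bench riser

## Robot

A 6-joint arm with a two-finger parallel gripper is mounted at the origin on the work surface. World frame = base frame: x ahead of the robot, y to its left, z up, the work surface at z = 0. Lengths are in m, angles in rad, forces in N, time in s.
With the tool pointing down it reaches from about 0.3 to 0.775 m from the base axis. Payload 14.6 kg.
Tool frame: the origin (TCP) lies midway between the tips of the shut fingers; the grasp point (between the pads) lies 19 mm behind it (ctrl.tcp_to_grasp is the distance from the TCP to the grasp point, in m); x points along the fingers, y is the direction in which the jaws open and shut, and the axes are right-handed (so a half turn about x gives the same grasp; the last joint's range is limited). The gripper opens to 94 mm and grips with 3 to 60 N. Pads are 16 mm wide; open, the fingers measure 119 mm over their backs; the gripper's body (75 mm by 177 mm) begins 78 mm behind the grasp point.
Start: joints at [1.16, 0.3, 1.521, -0, 1.321, -0.067], TCP at [0.185, 0.518, 0.205] pointing down, gripper open.
Joint ranges: [-3.03, 3.03], [-0.79, 2.21], [0.23, 2.52], [-1.04, 4.18], [0, 3.07], [-2.55, 2.55]. Speed limits (rad/s): [2.22, 2.22, 2.57, 3.14, 3.14, 3.14].

## Interface

Orientations are given as [roll, pitch, yaw] about the fixed x, y, z axes, in that order (R = Rz(yaw) Ry(pitch) Rx(roll)).
In Python, from station import ctrl gives the robot as it stands.
- The arm moves only by the tool jog_arm, never from a script. Its argument "rows" is one flat list of numbers, 7 for each row, row after row: the shift along the world's x, y, z in m, then the turn, a rotation vector about the world's x, y, z in degrees, then the closure, from 0 (fully open) to 1 (shut). A call has 1 to 8 rows; each row shifts and turns the commanded pose from where the row before left it; what a row does not reach is not made up. A row lasts 1/12 s, in which the tool goes at most 41.7 mm and 7.16 degrees, less where a joint would pass 70% of its speed; a pose out of reach is approached as far as the arm can. A call with a gripper value outside its range is refused whole. The fingers move at their own pace and stop on an object; "squeeze" is the grip in N (left out, the last holds). Time passes only in rows, so rows that do not move let the fingers close. It gives the time, the measured TCP pose, the force and the opening at its end, in the units of the state.
- ctrl.get_obs(): the state, without advancing time (a new reading comes with each control period).
- ctrl.camera(name): name is "side" or "top"; returns (picture, depth): 420x560x3 uint8, red, green, blue; 420x560 float32, m along the optical axis (not along the pixel's ray), 0 where there is no reading.
- ctrl.camera_model(name): a dict with "K" (3x3 intrinsics, pixels), "extrinsics" (4x4, takes a point from camera to world coordinates). Camera axes: x right, y down, z forward; pixel columns grow to the right and rows downward; lengths in m; the calibration is good to about 2 mm. A picture is of the moment at which its call begins. camera_model takes no time and is no camera call.
- ctrl.hand_in(): hands the job in, once; it reports no verdict.
The state is a dict: "time_s": time; "qpos": joint angles; "joint_vel": joint speeds; "tau": joint torques, N m; "ee_pos": TCP position; "eef_rot": TCP orientation; "force": force on the tool from outside, world axes, zero at the start; "moment": the same for the moment, N m; "grip_width": finger opening in m.
Only numpy, scipy, OpenCV 4.12 (cv2) and the standard library are available. Lean on these libraries where they do the work, as an engineer would, in place of code of your own. Each camera call takes 0.05 s, during which the arm holds its last target.

## Task

Lift the wider of the two label holders out of its wooden stand and push it, upright, down behind the lip of the aluminium label rail on the front of the bench riser, against the spring, until it is fully home on the stops. The rail's spring pushes back, so the program finishes while the gripper is still holding the holder pressed home: do not let go. Leave the narrow holder, the jar, the spray bottle and the bowl where they are.

Things in the scene. Friction and masses are not known exactly. Their poses are not given: they have to be found in the camera images.
- wide_holder: Grey plastic label holder to fit, 64 mm wide (y), 99 tall (z): plate 5 mm thick (x) up to 75 mm, topped by a grip bar 12 mm thick (x), 64 wide, from 75 to 99 mm; white card on both faces, front and back alike (a half turn about z is the same). 40 to 80 g. Origin: centre of its bottom edge. Starts upright in a stand, left or right, bottom edge 12 mm above the bench. Grip the bar's 12 mm from above.
- narrow_holder: A second label holder of the same make, 40 mm wide (y), otherwise the same sizes; stays in its own stand. Not to be disturbed. Origin: centre of its bottom edge.
- wide_stand: Fixed light wood block the wide holder starts in, 60 (x) by 100 (y) by 32 mm (z), with an upright slot along y, 7 mm wide, 74 mm long, 20 mm deep (floor 12 mm above the bench). Origin: centre of its underside. An equal stand holds the narrow holder.
- riser: Fixed wooden bench riser (small shelf), 140 deep (x) by 360 wide (y) by 90 mm high, its front face looks along its -x, towards the robot. Origin: centre of its underside.
- rail: Fixed aluminium label rail on the riser's front, 90 mm wide (y). Origin on the bench plane under its middle, in the plane of the backing face; -x points out from the riser to the robot. Its channel, open upward, lies between the backing (x = 0, up to 90 mm height, level with the deck) and the lip (inner face x = -9 mm up to 80 mm height, then flared outward to x = -20 mm at 91 mm height).
- rail_home (a point): Where the centre of the holder's bottom edge sits when fully home: mid channel (9 mm wide in x, 80 mm long in y between end cheeks), on the two fixed stop ledges, 58 mm above the bench; the sprung foot is between the ledges. Axes as the rail: x across, y along, z up. The holder's y goes along the rail's y.
- seat (a joint): Travel of the sprung foot in the rail, m: 0 at rest (its top 68 mm above the bench), 0.010 fully down, level with the ledges. The spring pushes up with 3 N at 0 and 8 N at 0.010; it comes back up if not held down.
- jar: Bystander: white plastic jar, 40 mm across, 55 mm tall, standing on the riser's deck. Origin: centre of its underside.
- spray: Bystander: slim white bottle, 38 mm across, 100 mm tall, standing on the riser's deck. Origin: centre of its underside.
- bowl: Bystander: small turned wooden bowl, 84 mm across, 45 mm tall, on the bench at the left. Origin: centre of its underside.
There are look-alikes about, which are no part of the job. Leave any black look-alike of the wide_holder alone.

How it is judged:
By the outcome, as a careful person would: the job done as asked, in the order asked, and still so for the second after the job is handed in, while the arm keeps its last pose, push and grip.
It also fails if it takes over 38 s, if anything falls off the work surface, if the arm or the gripper's body presses on something with over 40 N, if the wrist force passes 120 N, or if a joint passes its speed limit or range.

## Working session

There is one attempt and no reset: what is moved stays moved. The work goes in short steps, Python scripts to look and compute and a tool call to move; the robot and the scene stay as the last step left them, time stands still between calls to the robot, and variables do not carry over. Pictures are saved under pics/ and viewed, and the job is handed in when it is done.

Besides the shell and the picture viewer there is one more tool, called after "Call:" by a JSON object that holds its "method" and its "body", one argument or row to a line. jog_arm: Moves the arm, as the interface text tells. Its arguments: {"type":"object","properties":{"rows":{"type":"array"},"squeeze":{"type":"number"}},"required":["rows"]}

```bash
mkdir -p pics; ls; python3 - <<'E'
from station import ctrl
import cv2,numpy as np
for n in("top","side"):
    p,d=ctrl.camera(n); np.save(f"{n}_d.npy",d); np.save(f"{n}_p.npy",p)
    cv2.imwrite(f"pics/{n}0.png",p[:,:,::-1])
    m=ctrl.camera_model(n); print(n,np.round(m["K"],1).tolist(),np.round(m["extrinsics"],4).tolist())
print(ctrl.get_obs())
E
```

```text
pics
top [[488.1, 0.0, 287.9], [0.0, 488.1, 209.3], [0.0, 0.0, 1.0]] [[-0.025, -0.9838, 0.1776, 0.3994], [-0.9996, 0.0274, 0.0108, 0.1027], [-0.0155, -0.1772, -0.984, 0.9802], [0.0, 0.0, 0.0, 1.0]]
side [[407.5, 0.0, 276.0], [0.0, 407.5, 206.2], [0.0, 0.0, 1.0]] [[0.8619, -0.2916, 0.4148, 0.202], [-0.507, -0.4773, 0.7178, -0.552], [-0.0113, -0.8289, -0.5592, 0.6074], [0.0, 0.0, 0.0, 1.0]]
{'time_s': 0.1, 'qpos': array([ 1.16038836e+00,  3.00388695e-01,  1.52153981e+00, -1.28271770e-05,
        1.32072270e+00, -6.65974315e-02]), 'joint_vel': array([-0.00035914, -0.00140722, -0.00072209,  0.00170118, -0.00110136,
        0.00162106]), 'tau': array([ 1.22640722e-03, -5.32642829e+01, -3.53283441e+01,  7.09349220e-02,
        2.34936696e-02,  1.96086637e-05]), 'ee_pos': array([0.18529669, 0.51758022, 0.204949  ]), 'eef_rot': array([-1.62565674,  1.5697377 , -1.9694641 ]), 'force': array([ 0.40816066, -0.29296195,  0.55529378]), 'moment': array([-0.03097639, -0.01746828, -0.02595314]), 'grip_width': 0.09432121391776735}
```

View pics/top0.png

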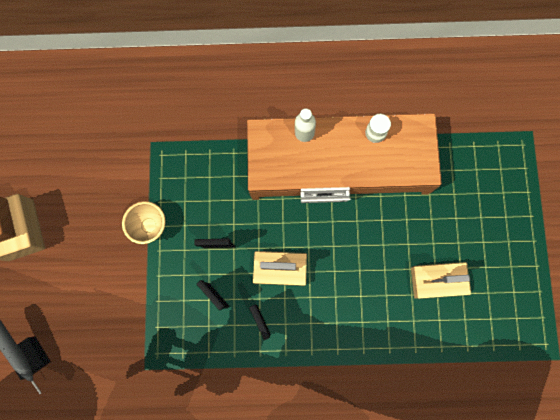

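View pics/side0.png

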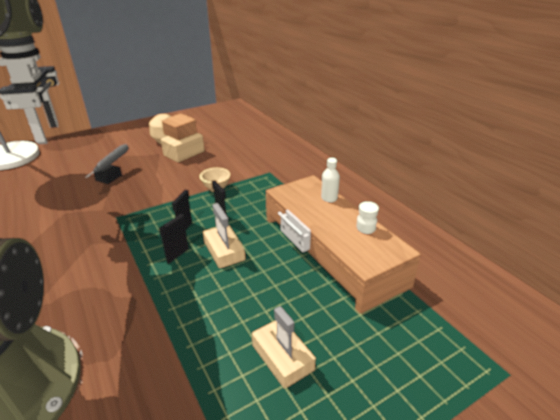

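```bash
cat > h.py <<'E'
import numpy as np
from station import ctrl
def pts(n,d):
    m=ctrl.camera_model(n);K=np.array(m["K"]);T=np.array(m["extrinsics"])
    v,u=np.mgrid[:d.shape[0],:d.shape[1]]
    c=np.stack([(u-K[0,2])/K[0,0]*d,(v-K[1,2])/K[1,1]*d,d],-1)
    return c@T[:3,:3].T+T[:3,3]
def proj(n,P):
    m=ctrl.camera_model(n);K=np.array(m["K"]);T=np.array(m["extrinsics"])
    c=(np.atleast_2d(P)-T[:3,3])@T[:3,:3]; q=c@K.T
    return q[:,:2]/q[:,2:]
E
python3 - <<'E'
from h import *
import cv2
p=np.load("top_p.npy");d=np.load("top_d.npy");P=pts("top",d)
s=np.load("side_p.npy");ds=np.load("side_d.npy");S=pts("side",ds)
a=cv2.resize(p[230:310,180:340],None,fx=5,fy=5,interpolation=cv2.INTER_CUBIC)[:,:,::-1]
b=cv2.resize(s[190:280,190:270],None,fx=3.2,fy=3.2,interpolation=cv2.INTER_CUBIC)[:,:,::-1]
c=cv2.resize(s[190:280,260:350],None,fx=3.2,fy=3.2,interpolation=cv2.INTER_CUBIC)[:,:,::-1]
cv2.imwrite("pics/c1.png",a[:, :800]); cv2.imwrite("pics/c2.png",np.hstack([b,c]))
cv2.imwrite("pics/c3.png",cv2.resize(p[175:210,280:370],None,fx=8,fy=8,interpolation=cv2.INTER_CUBIC)[:,:,::-1])
print("bench z",np.median(P[300:340,300:400,2]))
def rep(name,Q,mask):
    q=Q[mask]; 
    if len(q)<5: print(name,len(q));return
    xy=q[:,:2].astype(np.float32);r=cv2.minAreaRect(xy*1000)
    print(name,len(q),q.mean(0).round(4),"rect",np.round(r[0],1),np.round(r[1],1),round(r[2],2),"z",np.percentile(q[:,2],[5,50,95]).round(4))
v,u=np.mgrid[:420,:560]
def box(u0,u1,v0,v1): return (u>=u0)&(u<u1)&(v>=v0)&(v<v1)
rep("left bar",P,box(250,310,245,290)&(P[...,2]>.1)&(P[...,2]<.125))
rep("right bar",P,box(405,480,255,305)&(P[...,2]>.1)&(P[...,2]<.125))
rep("left stand",P,box(245,315,240,295)&(P[...,2]>.026)&(P[...,2]<.04))
rep("deck",P,box(240,450,100,205)&(P[...,2]>.083)&(P[...,2]<.095))
rep("railarea",P,box(298,354,187,206)&(P[...,2]>.06))
np.set_printoptions(linewidth=250,suppress=True)
for cc in (308,325,342):
  print(cc,[(r,*(P[r,cc]*1000).round(0).astype(int)) for r in range(184,208)])
E
```

```text
bench z 0.0014364868868928515
left bar 252 [0.4556 0.1335 0.1109] rect [455.8 133.2] [62.4 12.1] 86.57 z [0.1081 0.1111 0.1139]
right bar 167 [ 0.4247 -0.1809  0.1106] rect [ 424.8 -181.9] [11.9 40. ] 1.9 z [0.1065 0.111  0.1138]
left stand 1323 [0.4547 0.1324 0.0323] rect [455.8 132.9] [100.   60.2] 86.29 z [0.0294 0.0324 0.0351]
deck 12898 [0.6618 0.008  0.0898] rect [657.1   6.8] [164.1 360.8] 0.43 z [0.0871 0.0898 0.0924]
railarea 638 [0.59   0.0434 0.0844] rect [522.9  84.5] [ 93.9 231.3] 59.51 z [0.0649 0.0868 0.0921]
308 [(184, np.int64(607), np.int64(74), np.int64(91)), (185, np.int64(605), np.int64(74), np.int64(90)), (186, np.int64(603), np.int64(74), np.int64(90)), (187, np.int64(601), np.int64(74), np.int64(93)), (188, np.int64(600), np.int64(74), np.int64(89)), (189, np.int64(597), np.int64(74), np.int64(91)), (190, np.int64(595), np.int64(74), np.int64(92)), (191, np.int64(595), np.int64(74), np.int64(84)), (192, np.int64(595), np.int64(74), np.int64(76)), (193, np.int64(595), np.int64(73), np.int64(65)), (194, np.int64(595), np.int64(73), np.int64(57)), (195, np.int64(
[... 2315 characters left out ...]
 np.int64(58)), (194, np.int64(593), np.int64(8), np.int64(58)), (195, np.int64(591), np.int64(8), np.int64(56)), (196, np.int64(584), np.int64(10), np.int64(82)), (197, np.int64(582), np.int64(10), np.int64(83)), (198, np.int64(578), np.int64(11), np.int64(91)), (199, np.int64(577), np.int64(11), np.int64(91)), (200, np.int64(581), np.int64(8), np.int64(61)), (201, np.int64(582), np.int64(7), np.int64(45)), (202, np.int64(589), np.int64(2), np.int64(-1)), (203, np.int64(586), np.int64(3), np.int64(3)), (204, np.int64(584), np.int64(3), np.int64(2)), (205, np.int64(582), np.int64(3), np.int64(2)), (206, np.int64(579), np.int64(3), np.int64(4)), (207, np.int64(578), np.int64(3), np.int64(0))]
```

```bash
sleep 1
```

```text
(no output)
```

View pics/c1.png

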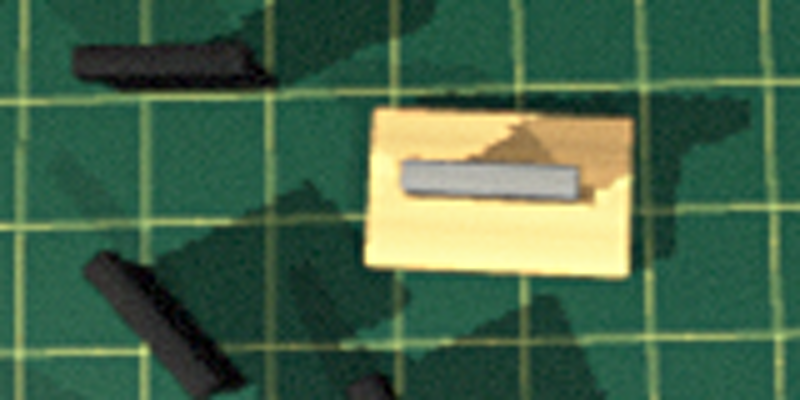

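View pics/c3.png

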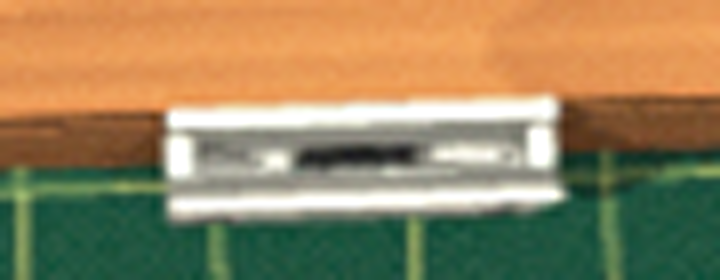

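View pics/c2.png

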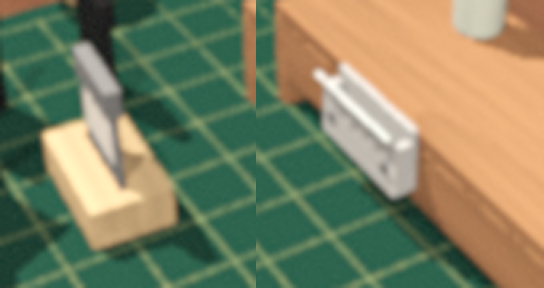

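```bash
python3 - <<'E'
from h import *
import cv2
d=np.load("top_d.npy");P=pts("top",d);S=pts("side",np.load("side_d.npy"))
v,u=np.mgrid[:420,:560]
def box(u0,u1,v0,v1): return (u>=u0)&(u<u1)&(v>=v0)&(v<v1)
# riser deck sans rail and bystanders: back edge & side edges by mask
m=box(240,450,100,205)&(P[...,2]>.083)&(P[...,2]<.095)&(P[...,0]>.599)
r=cv2.minAreaRect((P[m][:,:2]*1000).astype(np.float32));print("deck",r)
# front edge of deck per column outside the rail
for nm,cols in(("L",range(252,298)),("R",range(354,434))):
  e=[]
  for c in cols:
    rr=[q for q in range(150,205) if abs(P[q,c,2]-.09)<.004]
    e.append(P[max(rr),c,:2])
  e=np.array(e);print(nm,e.mean(0).round(4),np.polyfit(e[:,1],e[:,0],1).round(4))
# vertical faces in top: backing
b=box(303,348,188,197)&(P[...,2]>.06)&(P[...,2]<.086)&(P[...,0]>.5925)
q=P[b];print("backing",len(q),np.polyfit(q[:,1],q[:,0],1).round(4),np.median(q[:,0]))
# lip top edge
e=[]
for c in range(303,348):
    rr=[k for k in range(194,206) if P[k,c,2]>.085]
    e.append(P[max(rr),c])
e=np.array(e);print("lip",e.mean(0).round(4),np.polyfit(e[:,1],e[:,0],1).round(4))
# ends of lip: any point with x 573..586 and z .08-.094
g=box(290,360,190,206)&(P[...,0]>.572)&(P[...,0]<.588)&(P[...,2]>.05)&(P[...,2]<.096)
print("lip y",P[g][:,1].min(),P[g][:,1].max())
g=box(290,360,190,206)&(P[...,0]>.572)&(P[...,0]<.598)&(P[...,2]>.05)&(P[...,2]<.096)
print("rail y",P[g][:,1].min(),P[g][:,1].max())
# side view
g=(S[...,0]>.565)&(S[...,0]<.5915)&(S[...,1]>-.03)&(S[...,1]<.12)&(S[...,2]>.04)&(S[...,2]<.097)
q=S[g];print("side rail",len(q),q.min(0),q.max(0))
f=g&(S[...,2]<.078)&(S[...,2]>.045)
q=S[f];print("lip front",np.polyfit(q[:,1],q[:,0],1).round(4),np.median(q[:,0]),"y",np.percentile(q[:,1],[0,1,99,100]).round(4))
g=(S[...,0]>.568)&(S[...,0]<.5915)&(S[...,1]>-.03)&(S[...,1]<.12)&(S[...,2]>.085)&(S[...,2]<.097)
q=S[g];print("side lip top",len(q),np.percentile(q,[1,50,99],axis=0).round(4))
# side holder
g=(S[...,0]>.42)&(S[...,0]<.49)&(S[...,1]>.09)&(S[...,1]<.18)&(S[...,2]>.089)&(S[...,2]<.12)
q=S[g];print("side bar",len(q),np.percentile(q,[0,50,100],axis=0).round(4))
t=q[q[:,2]>.108];r=cv2.minAreaRect((t[:,:2]*1000).astype(np.float32));print(r)
# side view deck plane front edge
g=(S[...,1]<-.02)&(S[...,1]>-.15)&(S[...,0]>.58)&(S[...,0]<.75)&(abs(S[...,2]-.09)<.006)
q=S[g];print("side deck z",np.median(q[:,2]),"x min",np.percentile(q[:,0],[0,1]))
g=(S[...,1]<-.0)&(S[...,1]>-.16)&(S[...,0]>.58)&(S[...,0]<.63)&(S[...,2]<.08)&(S[...,2]>.02)
q=S[g];print("side riser front",len(q),np.median(q[:,0]),np.polyfit(q[:,1],q[:,0],1))
print(ctrl.camera_model("side").keys())
E
```

```text
deck ((669.4029541015625, 6.7919464111328125), (141.14320373535156, 361.1180114746094), 0.11189363151788712)
L [0.5989 0.1365] [-0.0052  0.5996]
R [ 0.5998 -0.0858] [1.000e-04 5.998e-01]
backing 134 [0.0031 0.5947] 0.5949256312390088
lip [0.576  0.0431 0.0907] [-0.0036  0.5761]
lip y -0.001849682651470258 0.0876091689165596
rail y -0.001849682651470258 0.10575310105186016
side rail 417 [ 0.57600298 -0.00397682  0.04011414] [0.59133502 0.09122159 0.0921108 ]
lip front [-0.0255  0.5846] 0.5832341895497863 y [-0.004  -0.0027  0.0864  0.0912]
side lip top 46 [[ 0.5761 -0.0006  0.0862]
 [ 0.5774  0.0408  0.0898]
 [ 0.5794  0.0865  0.0919]]
side bar 191 [[0.4487 0.1004 0.0896]
 [0.4532 0.1229 0.1079]
 [0.4644 0.1662 0.1121]]
((456.2854309082031, 133.6313018798828), (64.46060943603516, 12.039676666259766), 85.26280212402344)
side deck z 0.08887743389789443 x min [0.59854972 0.60026144]
side riser front 1102 0.6005247945239974 [-0.02901248  0.59745379]
dict_keys(['K', 'extrinsics'])
```

```bash
python3 - <<'E'
from h import *
import cv2
p=np.load("top_p.npy");d=np.load("top_d.npy");P=pts("top",d)
m=ctrl.camera_model("top");K=np.array(m["K"]);T=np.array(m["extrinsics"])
def ray(u,v,z):
    r=T[:3,:3]@np.linalg.inv(K)@np.array([u,v,1]);return (T[:3,3]+r*(z-T[2,3])/r[2])
g=cv2.GaussianBlur(p.astype(np.float32),(0,0),0.8)
def edge(cols,r0,r1,ch,z,sgn):
    out=[]
    for c in cols:
        gr=sgn*np.diff(g[r0:r1,c,ch]);k=gr.argmax()
        if 0<k<len(gr)-1:
            a,b,e=gr[k-1],gr[k],gr[k+1];o=.5*(a-e)/(a-2*b+e)
        else:o=0
        out.append(ray(c,r0+k+.5+o,z)[:2])
    out=np.array(out);
    for _ in range(3):
        f=np.polyfit(out[:,1],out[:,0],1);r=abs(out[:,0]-np.polyval(f,out[:,1]));out=out[r<max(.0012,0.5*r.max())]
    print(f.round(4),"yaw",np.degrees(np.arctan(-f[0])).round(2),"n",len(out),"at .0425",np.polyval(f,.0425).round(4),"res",r.max().round(4))
print("deck front R");edge(range(356,432),180,200,0,.09,-1)
print("deck front L");edge(range(254,297),180,200,0,.09,-1)
print("deck front both");edge(list(range(254,297))+list(range(356,432)),180,200,0,.09,-1)
print("deck back");edge(list(range(256,292))+list(range(320,362))+list(range(395,430)),108,128,0,.09,1)
print("rail lip tip");edge(range(304,346),198,206,0,.091,-1)
print("backing rear edge");edge(range(304,346),183,190,2,.09,1)
print("backing front edge");edge(range(304,346),188,194,2,.09,-1)
print("bar back");edge(range(264,293),258,266,2,.111,1)
print("bar front");edge(range(264,293),266,275,2,.111,-1)
print(ctrl.get_obs()["qpos"].round(3))
E
```

```text
deck front R
[-0.002   0.5993] yaw 0.11 n 73 at .0425 0.5992 res 0.0005
deck front L
[-0.0051  0.5997] yaw 0.29 n 43 at .0425 0.5995 res 0.0005
deck front both
[-0.0022  0.5993] yaw 0.13 n 116 at .0425 0.5992 res 0.0005
deck back
[-0.0041  0.738 ] yaw 0.23 n 98 at .0425 0.7379 res 0.0018
rail lip tip
[-0.0033  0.5735] yaw 0.19 n 42 at .0425 0.5733 res 0.0005
backing rear edge
[-0.0078  0.6001] yaw 0.45 n 42 at .0425 0.5997 res 0.0009
backing front edge
[-0.0063  0.5947] yaw 0.36 n 42 at .0425 0.5944 res 0.0006
bar back
[0.0344 0.4562] yaw -1.97 n 29 at .0425 0.4576 res 0.0008
bar front
[0.0676 0.4422] yaw -3.87 n 29 at .0425 0.445 res 0.0003
[ 1.16   0.3    1.522 -0.     1.321 -0.067]
```

```bash
cat >> h.py <<'E'
from scipy.spatial.transform import Rotation as Ro
def state():
    o=ctrl.get_obs();R=Ro.from_euler("xyz",o["eef_rot"]).as_matrix()
    y=R[:,1]; x=R[:,0]
    print("t",round(o["time_s"],2),"pos",o["ee_pos"].round(4),"toolx",x.round(4),"tooly",y.round(4),"yaw",np.degrees(np.arctan2(y[1],y[0])).round(2),"F",o["force"].round(2),"M",o["moment"].round(2),"w",round(float(o["grip_width"]),4),"q",o["qpos"].round(2))
    return o,R
E
python3 - <<'E'
from h import *
state()
E
```

```text
t 0.1 pos [0.1853 0.5176 0.2049] toolx [-4.e-04 -1.e-03 -1.e+00] tooly [ 0.3371  0.9415 -0.0011] yaw 70.3 F [ 0.41 -0.29  0.56] M [-0.03 -0.02 -0.03] w 0.0943 q [ 1.16  0.3   1.52 -0.    1.32 -0.07]
```

Call:
{"method": "jog_arm", "body": {
  "rows": [0.0194,-0.0274,0,0,0,-5.27,0,0.0194,-0.0274,0,0,0,-5.27,0,0.0194,-0.0274,0,0,0,-5.27,0,0.0194,-0.0274,0,0,0,-5.27,0,0.0194,-0.0274,0,0,0,-5.27,0,0.0194,-0.0274,0,0,0,-5.27,0,0.0194,-0.0274,0,0,0,-5.27,0,0.0194,-0.0274,0,0,0,-5.27,0],
  "squeeze": 30
}}

```text
time_s: 0.77
ee_pos: [0.3411, 0.2971, 0.2054]
eef_rot: [-1.386, 1.571, -2.47]
force: [0.7, -0.2, 0.0]
grip_width: 0.0943
```

Call:
{"method": "jog_arm", "body": {
  "rows": [0.0194,-0.0274,0,0,0,-5.27,0,0.0194,-0.0274,0,0,0,-5.27,0,0.0194,-0.0274,0,0,0,-5.27,0,0.0194,-0.0274,0,0,0,-5.27,0,0.0194,-0.0274,0,0,0,-5.27,0,0.0194,-0.0274,0,0,0,-5.27,0,0,0,0,0,0,0,0.4,0,0,0,0,0,0,0.4]
}}

```text
time_s: 1.43
ee_pos: [0.4573, 0.1331, 0.205]
eef_rot: [-1.353, 1.57, -2.987]
force: [-1.2, 0.9, -0.2]
grip_width: 0.0843
```

```bash
python3 - <<'E'
from h import *
import cv2
o,R=state()
for n in("top","side"):
    p,d=ctrl.camera(n);np.save(f"{n}1_d.npy",d);cv2.imwrite(f"pics/{n}1.png",p[:,:,::-1])
print(proj("top",o["ee_pos"]),proj("side",o["ee_pos"]))
E
```

```text
t 1.43 pos [0.4573 0.1331 0.205 ] toolx [-9.e-04 -1.e-04 -1.e+00] tooly [ 9.98e-01 -6.29e-02 -9.00e-04] yaw -3.61 F [-1.22  0.87 -0.16] M [-0.07  0.1  -0.02] w 0.0843 q [0.21 0.14 1.72 0.   1.28 0.27]
[[275.29484686 260.63153683]] [[215.15729884 172.52123259]]
```

View pics/side1.png

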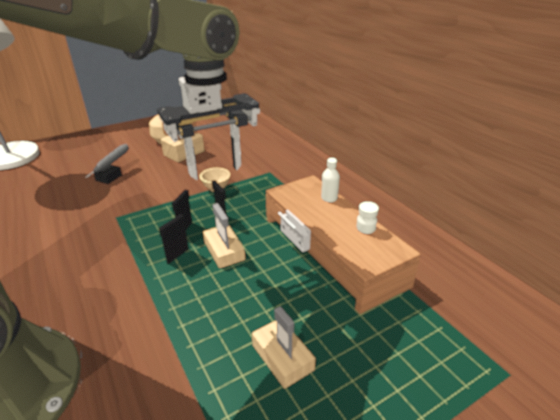

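View pics/top1.png

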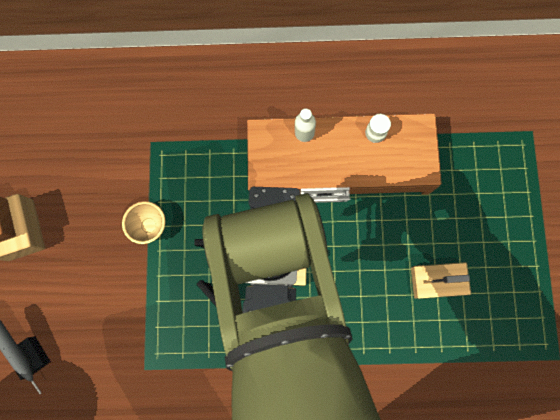

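Call:
{"method": "jog_arm", "body": {
  "rows": [-0.001,0,-0.03,0,0,0,0.4,0,0,-0.03,0,0,0,0.4,0,0,-0.03,0,0,0,0.5,0,0,-0.02,0,0,0,0.6,0,0,-0.014,0,0,0,0.6,0,0,0,0,0,0,0.6,0,0,0,0,0,0,0.7,0,0,0,0,0,0,0.75]
}}

```text
time_s: 2.2
ee_pos: [0.4562, 0.1349, 0.0826]
eef_rot: [1.868, 1.569, 0.238]
force: [-0.1, 1.0, 0.4]
grip_width: 0.0276
```

Call:
{"method": "jog_arm", "body": {
  "rows": [0,0,0,0,0,0,1,0,0,0,0,0,0,1,0,0,0,0,0,0,1,0,0,0,0,0,0,1,0,0,0,0,0,0,1,0,0,0,0,0,0,1,0,0,0,0,0,0,1,0,0,0,0,0,0,1],
  "squeeze": 40
}}

```text
time_s: 2.87
ee_pos: [0.4565, 0.1344, 0.0823]
eef_rot: [1.934, 1.569, 0.302]
force: [-1.3, 0.8, 6.9]
grip_width: 0.0116
```

```bash
python3 - <<'E'
from h import *
import cv2
o,R=state()
p,d=ctrl.camera("side");cv2.imwrite(f"pics/side2.png",cv2.resize(p[130:300,140:340],None,fx=3.5,fy=3.5,interpolation=cv2.INTER_CUBIC)[:,:,::-1])
E
```

```text
t 2.87 pos [0.4565 0.1344 0.0823] toolx [ 1.6e-03  5.0e-04 -1.0e+00] tooly [ 0.9982 -0.0607  0.0015] yaw -3.48 F [-1.31  0.77  6.9 ] M [0.05 0.24 0.04] w 0.0116 q [0.21 0.28 1.86 0.   1.   0.27]
```

View pics/side2.png

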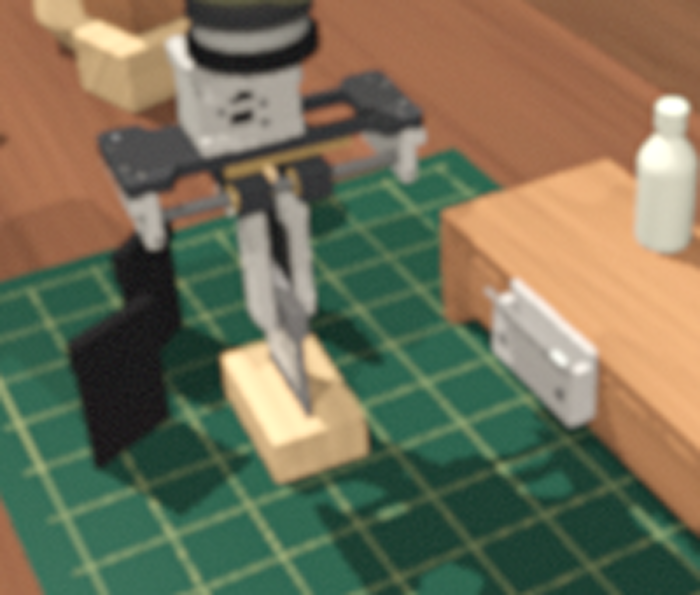

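Call:
{"method": "jog_arm", "body": {
  "rows": [0,0,0.008,0,0,0,1,0,0,0.015,0,0,0,1,0,0,0.02,0,0,0,1,0,0,0.025,0,0,0,1,0,0,0.025,0,0,0,1,0,0,0.014,0,0,0,1,0,0,0,0,0,0,1,0,0,0,0,0,0,1],
  "squeeze": 50
}}

```text
time_s: 3.58
ee_pos: [0.456, 0.1342, 0.1887]
eef_rot: [1.817, 1.57, 0.186]
force: [-0.4, -0.2, -1.6]
grip_width: 0.0112
```

Call:
{"method": "jog_arm", "body": {
  "rows": [0.0205,-0.014,0,0,0,0.6,1,0.0205,-0.014,0,0,0,0.6,1,0.0205,-0.014,0,0,0,0.6,1,0.0205,-0.014,0,0,0,0.6,1,0.0205,-0.014,0,0,0,0.6,1,0.0205,-0.014,0,0,0,0.7,1,0.0105,-0.007,0,0,0,0,1,0,0,0,0,0,0,1]
}}

```text
time_s: 4.25
ee_pos: [0.5901, 0.0417, 0.1861]
eef_rot: [-1.499, 1.568, -3.067]
force: [0.1, 0.3, -1.6]
grip_width: 0.0117
```

```bash
python3 - <<'E'
from h import *
import cv2
o,R=state()
p,d=ctrl.camera("side");np.save("side3_d.npy",d);np.save("side3_p.npy",p)
cv2.imwrite(f"pics/side3.png",cv2.resize(p[100:270,220:380],None,fx=3.5,fy=3.5,interpolation=cv2.INTER_CUBIC)[:,:,::-1])
p,d=ctrl.camera("top");np.save("top3_d.npy",d);np.save("top3_p.npy",p)
cv2.imwrite(f"pics/top3.png",cv2.resize(p[100:270,220:420],None,fx=3.5,fy=3.5,interpolation=cv2.INTER_CUBIC)[:,:,::-1])
E
```

```text
t 4.25 pos [0.5901 0.0417 0.1861] toolx [-3.e-03 -2.e-04 -1.e+00] tooly [ 1.      0.0021 -0.003 ] yaw 0.12 F [ 0.05  0.29 -1.56] M [-0.11  0.1   0.04] w 0.0117 q [ 0.01  0.41  1.42 -0.    1.32  0.01]
```

View pics/side3.png

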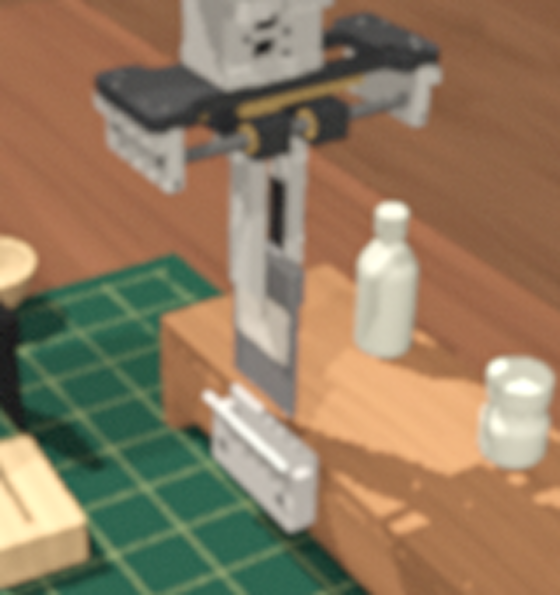

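View pics/top3.png

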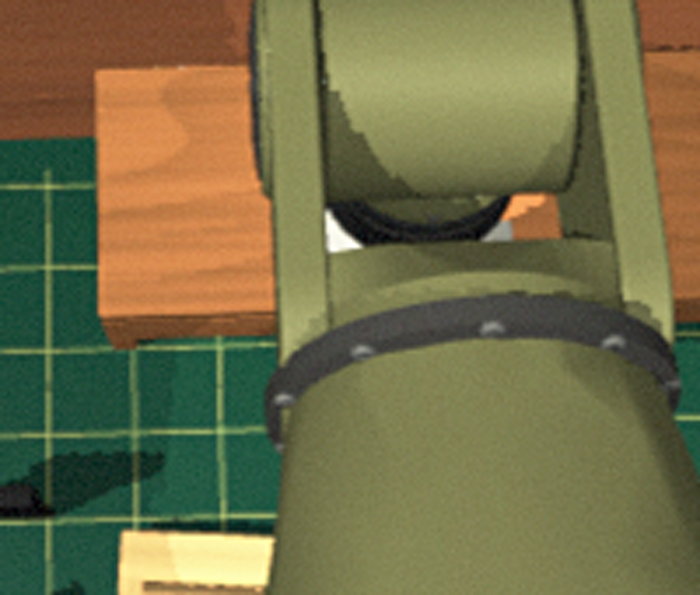

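```bash
python3 - <<'E'
from h import *
S=pts("side",np.load("side3_d.npy"))
g=(S[...,0]>.575)&(S[...,0]<.61)&(S[...,1]>-.01)&(S[...,1]<.095)&(S[...,2]>.105)&(S[...,2]<.165)
v,u=np.nonzero(g);q=S[g]
print(len(q),u.min(),u.max(),v.min(),v.max())
for z in np.arange(.105,.165,.006):
    k=q[(q[:,2]>=z)&(q[:,2]<z+.006)]
    if len(k)>3: print(z.round(3),len(k),"x",np.percentile(k[:,0],[5,50,95]).round(4),"y",np.percentile(k[:,1],[0,50,100]).round(4))
f=q[(q[:,2]<.15)&(q[:,1]>.02)]
A=np.c_[f[:,1],f[:,2],np.ones(len(f))];c=np.linalg.lstsq(A,f[:,0],rcond=None)[0]
print("plane x=",c.round(4),"at y=.0425,z=.12",c@[.0425,.12,1], "res",np.std(A@c-f[:,0]))
# expected corner pixels for holder at current pose, and of rail corners
X=.590;Y=.0407;z=.116
print("exp bottom front corners",proj("side",[[X-.0025,Y-.032,z],[X-.0025,Y+.032,z],[X+.0025,Y-.032,z]]).round(1))
b=.595;yc=.0425
print("exp rail lip tip ends, backing ends",proj("side",[[b-.02,yc-.045,.091],[b-.02,yc+.045,.091],[b,yc-.045,.09],[b,yc+.045,.09]]).round(1))
E
```

```text
372 286 304 186 219
0.111 9 x [0.5872 0.588  0.5895] y [0.0084 0.0346 0.0723]
0.117 45 x [0.5866 0.5878 0.5902] y [0.0085 0.0373 0.0728]
0.123 42 x [0.5869 0.5879 0.5889] y [0.0095 0.038  0.0723]
0.129 44 x [0.587 0.588 0.59 ] y [0.0079 0.0395 0.0712]
0.135 46 x [0.5869 0.5878 0.59  ] y [0.0094 0.033  0.0731]
0.141 50 x [0.587  0.5878 0.591 ] y [0.0089 0.0366 0.0744]
0.147 38 x [0.5869 0.5879 0.5898] y [0.0091 0.0322 0.0708]
0.153 47 x [0.5859 0.5874 0.5893] y [0.0079 0.0359 0.0722]
0.159 51 x [0.5864 0.5876 0.5903] y [0.0089 0.0389 0.073 ]
plane x= [ 0.0073 -0.0016  0.5877] at y=.0425,z=.12 0.5878323428278464 res 0.0006349385507159943
exp bottom front corners [[302.  219.4]
 [285.7 204.7]
 [304.1 218.7]]
exp rail lip tip ends, backing ends [[299.7 233.9]
 [277.4 212.5]
 [307.7 231.2]
 [285.1 210.2]]
```

Call:
{"method": "jog_arm", "body": {
  "rows": [0,0.001,-0.01,0,0,0,1,0,0,-0.01,0,0,0,1,0,0,-0.007,0,0,0,1,0,0,-0.005,0,0,0,1,0,0,-0.005,0,0,0,1,0,0,0,0,0,0,1],
  "squeeze": 55
}}

```text
time_s: 4.85
ee_pos: [0.5892, 0.0444, 0.1504]
eef_rot: [-1.597, 1.57, 3.119]
force: [-1.2, 0.0, -0.9]
grip_width: 0.0119
```

```bash
python3 - <<'E'
from h import *
import cv2
o,R=state()
p,d=ctrl.camera("side");np.save("side4_d.npy",d)
cv2.imwrite(f"pics/side4.png",cv2.resize(p[130:250,230:350],None,fx=4.5,fy=4.5,interpolation=cv2.INTER_CUBIC)[:,:,::-1])
E
```

```text
t 4.85 pos [0.5892 0.0444 0.1504] toolx [-8.e-04  0.e+00 -1.e+00] tooly [ 1.0e+00  4.1e-03 -8.0e-04] yaw 0.24 F [-1.17  0.04 -0.89] M [-0.06 -0.   -0.01] w 0.0119 q [0.01 0.44 1.46 0.   1.24 0.01]
```

View pics/side4.png

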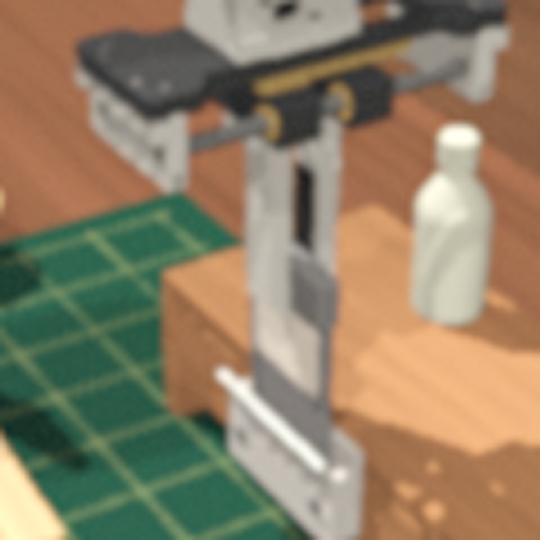

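Call:
{"method": "jog_arm", "body": {
  "rows": [0,-0.0005,-0.004,0,0,0,1,0,0,-0.004,0,0,0,1,0,0,-0.003,0,0,0,1,0,0,0,0,0,0,1]
}}

```text
time_s: 5.23
ee_pos: [0.5893, 0.0437, 0.1397]
eef_rot: [-1.465, 1.57, -3.032]
force: [1.8, -0.3, -1.1]
grip_width: 0.0116
```

Call:
{"method": "jog_arm", "body": {
  "rows": [0,0,-0.003,0,0,0,1,0,0,-0.003,0,0,0,1,0,0,0,0,0,0,1]
}}

```text
time_s: 5.48
ee_pos: [0.5896, 0.0437, 0.1343]
eef_rot: [1.592, 1.57, 0.025]
force: [-0.3, -0.1, 4.9]
grip_width: 0.0111
```

```bash
python3 - <<'E'
from h import *
state()
E
```

```text
t 5.48 pos [0.5896 0.0437 0.1343] toolx [ 4.e-04  0.e+00 -1.e+00] tooly [1.0e+00 3.8e-03 4.0e-04] yaw 0.22 F [-0.32 -0.06  4.87] M [-0.09 -0.06 -0.02] w 0.0111 q [0.01 0.45 1.48 0.   1.21 0.01]
```

Call:
{"method": "jog_arm", "body": {
  "rows": [0,0,-0.002,0,0,0,1,0,0,-0.002,0,0,0,1,0,0,0,0,0,0,1]
}}

```text
time_s: 5.73
ee_pos: [0.5897, 0.0437, 0.1306]
eef_rot: [1.585, 1.57, 0.018]
force: [1.0, -0.5, 5.5]
grip_width: 0.0111
```

Call:
{"method": "jog_arm", "body": {
  "rows": [0,0,-0.002,0,0,0,1,0,0,0,0,0,0,1]
}}

```text
time_s: 5.9
ee_pos: [0.5897, 0.0437, 0.1287]
eef_rot: [1.545, 1.57, -0.022]
force: [-0.9, 0.6, 7.5]
grip_width: 0.0115
```

Call:
{"method": "jog_arm", "body": {
  "rows": [0,0,-0.001,0,0,0,1,0,0,0,0,0,0,1]
}}

```text
time_s: 6.07
ee_pos: [0.5898, 0.0437, 0.1283]
eef_rot: [1.543, 1.569, -0.024]
force: [-2.1, 0.4, 11.1]
grip_width: 0.0115
```

Call:
{"method": "jog_arm", "body": {
  "rows": [0,0,-0.0005,0,0,0,1,0,0,0,0,0,0,1]
}}

```text
time_s: 6.23
ee_pos: [0.5899, 0.0437, 0.1283]
eef_rot: [1.535, 1.569, -0.032]
force: [-2.6, -1.3, 13.7]
grip_width: 0.0116
```

```bash
python3 - <<'E'
from h import *
import cv2
for i in range(3):
    o,R=state(); p,d=ctrl.camera("side")
np.save("side5_d.npy",d)
cv2.imwrite(f"pics/side5.png",cv2.resize(p[130:250,230:350],None,fx=4.5,fy=4.5,interpolation=cv2.INTER_CUBIC)[:,:,::-1])
cv2.imwrite(f"pics/side5f.png",p[:,:,::-1])
S=pts("side",d)
g=(S[...,0]>.57)&(S[...,0]<.61)&(S[...,1]>-.01)&(S[...,1]<.095)&(S[...,2]>.1)&(S[...,2]<.17)
np.set_printoptions(suppress=True)
for u in range(295,310):
    k=[(v,*(S[v,u]*1000).round(1)) for v in range(160,215) if g[v,u]]
    if k: print(u,k[0],k[-1])
print("exp bar top corner for home",proj("side",[[.5905-.006,.0425-.032,.157],[.5905+.006,.0425-.032,.157],[.5905-.006,.0425-.032,.133],[.5905-.0025,.0425-.032,.088]]).round(1))
E
```

```text
t 6.23 pos [0.5899 0.0437 0.1283] toolx [ 1.7e-03 -1.0e-04 -1.0e+00] tooly [1.     0.0039 0.0017] yaw 0.22 F [-2.62 -1.27 13.72] M [-0.16  0.89  0.01] w 0.0116 q [ 0.01  0.46  1.49 -0.    1.19  0.01]
t 6.28 pos [0.5899 0.0437 0.1283] toolx [ 0.0018 -0.     -1.    ] tooly [1.     0.0038 0.0018] yaw 0.22 F [-3.38 -0.6  13.97] M [-0.14  0.87  0.02] w 0.0116 q [ 0.01  0.46  1.49 -0.    1.19  0.01]
t 6.33 pos [0.5899 0.0437 0.1283] toolx [ 0.0017 -0.     -1.    ] tooly [1.     0.0038 0.0017] yaw 0.22 F [-3.41 -0.73 13.66] M [-0.11  0.89 -0.  ] w 0.0118 q [ 0.01  0.46  1.49 -0.    1.19  0.01]
295 (188, np.float64(596.6), np.float64(51.0), np.float64(166.7)) (214, np.float64(586.8), np.float64(34.3), np.float64(114.6))
296 (188, np.float64(596.1), np.float64(46.5), np.float64(169.2)) (214, np.float64(586.3), np.float64(29.8), np.float64(117.4))
297 (189, np.float64(595.7), np.float64(42.1), np.float64(169.2)) (214, np.float64(586.9), np.float64(26.9), np.float64(119.0))
298 (190, np.float64(594.7), np.float64(36.8), np.float64(169.9)) (214, np.float64(587.8), np.float64(24.6), np.float64(12
[... 162 characters left out ...]
 np.float64(35.3), np.float64(169.5)) (214, np.float64(587.4), np.float64(16.5), np.float64(125.0))
301 (190, np.float64(600.5), np.float64(34.6), np.float64(169.2)) (214, np.float64(588.2), np.float64(14.0), np.float64(126.3))
302 (189, np.float64(604.4), np.float64(36.8), np.float64(169.2)) (214, np.float64(588.9), np.float64(11.4), np.float64(127.5))
303 (190, np.float64(605.5), np.float64(34.6), np.float64(167.6)) (214, np.float64(591.6), np.float64(11.9), np.float64(126.3))
304 (201, np.float64(594.6), np.float64(14.1), np.float64(155.9)) (211, np.float64(594.3), np.float64(12.4), np.float64(132.5))
exp bar top corner for home [[300.8 202.8]
 [305.8 201.1]
 [300.5 212.7]
 [301.4 229.8]]
```

View pics/side5.png

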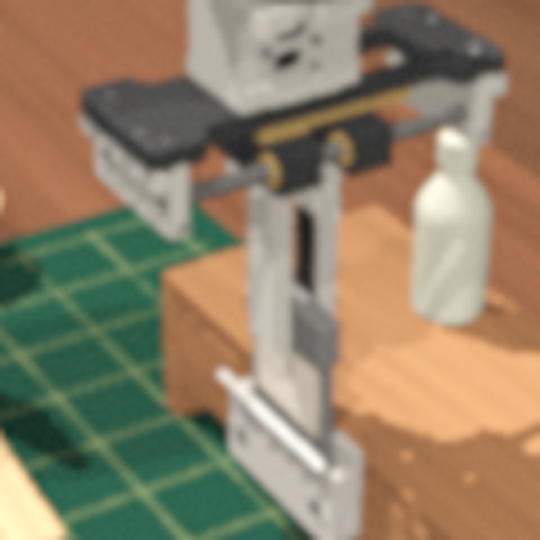

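View pics/side5f.png

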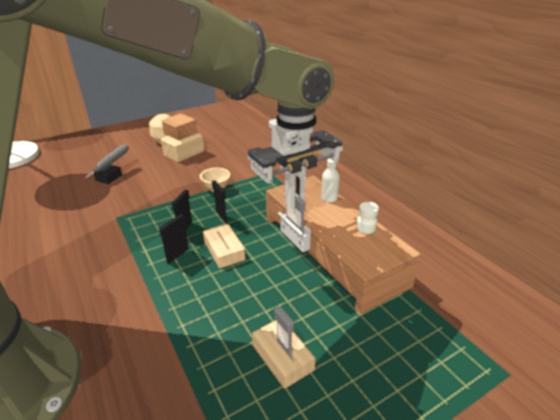

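```bash
python3 - <<'E'
from h import *
print(ctrl.hand_in()); state()
E
```

```text
the job is handed in; nothing more can be done
None
the job is handed in; nothing more can be done
```

I lifted the wide grey holder (64 mm bar, left stand) out of its stand and pushed it upright down behind the rail lip. It is pressed onto the stops with the gripper still holding it, and I handed the job in at about 6.3 s.

**Last checks before hand-in:**
- **Height:** the TCP stopped at z = 0.1283 m, the height worked out for home. It did not sink when I commanded a further 0.5 mm.
- **Force:** the upward force rose to about 14 N, against about 7 N expected from the spring alone, so the holder is resting on the ledges.
- **Bar top:** the side camera put the bar's top edge at about 156 mm, against 157 mm expected.
- **Grip:** the opening held at about 11.7 mm and the tool was within 0.2° of vertical.
- **Other objects:** the last side picture showed the narrow holder, jar, spray bottle, bowl and black look-alikes standing where they were.

**What disagreed:** the side camera's depth data gave the rail about 1.5° more yaw than the top camera. I used the top view, and the holder went in with no jamming force. A small sideways force of about -3 N in x remained at the end.

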